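Lock back a washing machine's belt tensioner

TASK

Lock the washing machine's sprung belt tensioner back so that a belt can be fitted: take the square-headed locking pin from the wooden stand, drop it through the eye of the tensioner arm, and with it swing the arm against its spring (anticlockwise seen from above) until the pin finds the hole in the plate underneath. Press the pin fully home, with its head down on the arm, and let go so that the pin alone holds the arm. Feel for the hole gently, never forcing the pin against the unit, and leave the other things on the worktop where they are.

Things in the scene. Friction and masses are not known exactly. Their poses are not given: they have to be found in the camera images.
- base: Belt tensioner unit, fixed: steel plate 250 x 200 x 8 mm. Origin on the arm's pivot axis at the underside (worktop height), z up; the plate spans x -50 to +200, y -100 to +100 mm. A 44 mm high pivot post stands at the origin, a small pulley (44 mm wide, 34 high) at y +65. The arm's underside is 23 mm, its top 31 mm above the worktop; the eye is 80 mm from the pivot.
- pivot (a point): Point on the pivot axis level with the top of the aluminium lock plate (68 x 120 mm, top 20 mm above the worktop) lying under the eye's whole swing. Its one chamfered hole: 80 mm from the pivot axis, 13.5 mm radially, 12.5 mm along the swing, 12 mm deep. The plate is adjustable: the hole lies under the eye at some unknown joint value from 0.46 to 0.94 rad.
- tensioner (a joint): Angle of the grey arm about the vertical pivot, rad: 0 at rest on its stop, growing anticlockwise from above, end stop 1.1. In the base's frame the arm points (joint - 0.7) from +x towards +y. A spring always pushes it back to 0: 3.5 N at the eye at rest, 6 to 9 N over the hole; so a pin in the eye rubs with 3 to 6 N when moved up or down. Let go, it flies back.
- wheel (a point): Centre of the top of the black idler wheel (52 mm wide, 56 mm above the worktop) at the arm's end, 165 mm from the pivot.
- eye (a point): Centre of the round chamfered eye, 14 mm across, through the 8 mm thick arm, at its top face; moves with the arm; x points along the arm away from the pivot. The arm is 36 mm wide here.
- pin: Steel locking pin (80 g) upright in a stand hole: shank 10 mm across, 22 long, chamfered foot; above it a square head 20 x 20 x 34 mm, sides along its x and y. Origin at the foot, z up. Foot above the worktop: 8 mm in the stand, 20 resting on the lock plate, 9 fully home with the head on the arm. Over 60 N (its contacts summed) against the tensioner unit counts as forcing.
- stand: Light wooden block fixed to the worktop, 170 x 50 x 30 mm high, with three upright holes 12 mm across and 25 mm deep in a row along its x axis at -55, 0 and +55 mm. Origin at the underside's centre. The pin, the bolt and the plug stand in them, in any order.
- bolt: Bystander: steel bolt in the stand, flat round head 28 mm across, 10 mm high, above the stand. Origin at its foot.
- plug: Bystander: steel plug in the stand, with a 24 mm ball head, ending 40 mm above the stand. Origin at its foot.
- screwdriver: Bystander: screwdriver with black handle lying on the worktop to the right of the stand. Origin under its middle.
- wrench: Bystander: steel wrench lying on the worktop. Origin under its middle.
- soap: Bystander: green soap bottle, 60 mm across, 150 mm high. Origin under its centre.
- mug: Bystander: white mug, 80 mm across, 90 mm high. Origin under its centre.
- pulley: Bystander: loose aluminium pulley, 64 mm across, 24 mm high, lying on the worktop to the left. Origin under its centre.

How it is judged:
By the outcome, as a careful person would: the job done as asked, in the order asked, and still so for the second after the job is handed in, with the robot touching nothing.
It also fails if it takes over 64 s, if anything falls off the work surface, if the arm or the gripper's body presses on something with over 40 N, if the wrist force passes 120 N, or if a joint passes its speed limit or range.

ROBOT

A 7-joint arm with a two-finger parallel gripper is mounted at the origin on the work surface. World frame = base frame: x ahead of the robot, y to its left, z up, the work surface at z = 0. Lengths are in m, angles in rad, forces in N, time in s.
With the tool pointing down it reaches from about 0.35 to 0.9 m from the base axis. Payload 19.9 kg.
Tool frame: the origin (TCP) lies midway between the tips of the shut fingers; the grasp point (between the pads) lies 19 mm behind it; z points along the fingers, y is the line along which they close (so a half turn about z gives the same grasp; the last joint's range is limited). The gripper opens to 85 mm and grips with 20 to 120 N. Pads are 22 mm wide; open, the fingers measure 114 mm over their backs; the gripper's body (76 mm by 85 mm) begins 54 mm behind the grasp point. The pads swing forward as they close: fully open they stand 13 mm farther back than shut.
Start: joints at [-1.27, 0.417, -0.01, 1.614, 0.005, 1.111, -0.053], TCP at [0.21, 0.589, 0.231] pointing down, gripper open.
Joint ranges: [-2.81, 2.81], [-0.39, 2.02], [-1.27, 1.25], [0.06, 2.57], [-1.19, 4.33], [0.19, 2], [-2.82, 2.82]. Speed limits (rad/s): [1.89, 1.89, 2.39, 2.39, 3.01, 3.01, 3.01].

INTERFACE

Orientations are given as a 3x3 rotation matrix whose columns are the frame's x, y, z axes.
In Python, from workcell import status, imaging, order gives the robot as it stands.
- The arm moves only by the tool servo_tool, never from a script. Its argument "increments" is text: rows parted by semicolons, each of 5 numbers parted by spaces: the shift along the world's x, y, z in fractions of the full range, 1 being 1000 mm, then the turn about the world's z in parts of the range, where 1.0 means 90 degrees, then the opening, from -1 (shut) to 1 (fully open). In form: tx ty tz spin claw; .... A call has 1 to 12 rows; each row is the pose to reach, as a shift and turn from the pose commanded when the call began; what a row does not reach only later rows make up. A row lasts 1/12 s, in which the tool goes at most 41.7 mm and 7.16 degrees, less where a joint would pass 70% of its speed; a pose out of reach is approached as far as the arm can. A call with a gripper value outside its range is refused whole. The fingers move at their own pace and stop on an object; "newtons" is the grip in N (left out, the last holds). Time passes only in rows, so rows that repeat a pose let the fingers close. It gives the time, the measured TCP pose, the force, the opening and the grip force at its end, in the units of the state.
- status.sense(): the state, without advancing time (a new reading comes with each control period).
- imaging.capture(name): name is "scene" or "top" or "wrist"; returns (picture, depth): 384x512x3 uint8, blue, green, red; 384x512 float32, m along the optical axis (not along the pixel's ray), 0 where there is no reading.
- imaging.calibration(name): a dict with "mtx" (3x3 intrinsics, pixels), "eye" and "attitude" of the camera in the world. Camera axes: x right, y up, looking along -z (the intrinsics and any distortion apply to the point x, -y, -z); pixel columns grow to the right and rows downward; lengths in m; the calibration is good to about 2 mm. A picture is of the moment at which its call begins: read the wrist's pose just before it. calibration takes no time and is no camera call; for the wrist camera it gives the pose at the moment of the call.
- order.close_job(): hands the job in; it is judged then, once.
Trained networks look in the newest picture that a camera, given by its name, has taken for a name from the list of things; names that differ only in an ending like _2 or _b are one class to them, and where a whole thing is asked for, a point or a joint stands for the part that bears it (a point fixed in the world has none). Each returns a list of dicts, best first, with "score" (0 to 1); they miss things now and then, are a little off and sometimes report something else, mostly with a low value. They report only what shows in the picture. A call takes as long as a camera call.
- imaging.cut_out(camera, query): "region" (384x512 bool, what is visible of it) and "bbox" ([left, top, width, height] in pixels, round what is visible of it).
- imaging.tip_of(camera, query): "at" ([row, column] in pixels: a listed point, or the origin of a listed thing).
The state is a dict: "clock": time; "joints": joint angles; "joint_vel": joint speeds; "effort": joint torques, N m; "eef_pos": TCP position; "orientation": TCP orientation; "ft_force": force on the tool from outside, world axes, zero at the start; "ft_torque": the same for the moment, N m; "gripper_width": opening from 0.0 (shut) to 1.0 (fully open); "gripper_force": force on a finger pad.
Only numpy, scipy, OpenCV 4.12 (cv2) and the standard library are available. Lean on these libraries where they do the work, as an engineer would, in place of code of your own. Each camera call takes 0.05 s, during which the arm holds its last target. There are 200 camera calls.

## Working session

There is one attempt and no reset: what is moved stays moved. The work goes in short steps, Python scripts to look and compute and a tool call to move; the robot and the scene stay as the last step left them, time stands still between calls to the robot, and variables do not carry over. Pictures are saved under pics/ and viewed, at most 10 in all, crops included, and the job is handed in when it is done.

Besides the shell and the picture viewer there is one more tool, called after "Call:" as name(argument=value, ...) on one line, values as JSON. servo_tool: Moves the arm, as the interface text tells. Its arguments: {"type":"object","properties":{"increments":{"type":"string"},"newtons":{"type":"number"}},"required":["increments"]}

```bash
mkdir -p pics; cat > h.py <<'E'
import numpy as np, cv2
from workcell import status, imaging, order
def ray(cam,rc,cal=None):
    c=cal or imaging.calibration(cam); K=np.array(c["mtx"]); R=np.array(c["attitude"]); e=np.array(c["eye"])
    R=R[:3,:3] if R.shape!=(3,3) else R
    d=np.linalg.inv(K)@np.array([rc[1],rc[0],1.]); return e, R@np.array([d[0],-d[1],-d[2]])
def at_z(cam,rc,z,cal=None):
    e,d=ray(cam,rc,cal); return e+d*(z-e[2])/d[2]
def at_d(cam,rc,depth,cal=None):
    e,d=ray(cam,rc,cal); return e+d*depth[int(round(rc[0])),int(round(rc[1]))]
E
python3 - <<'E'
from h import *
s=status.sense(); print(s["clock"],s["eef_pos"],s["orientation"],s["gripper_width"])
for cam in ("top","scene"):
    im,d=imaging.capture(cam); cv2.imwrite(f"pics/{cam}0.png",im); np.save(cam+"d.npy",d)
    print(cam,imaging.calibration(cam))
    for q,z in (("pin",.008),("stand",0),("eye",.031),("wheel",.056),("pivot",.02),("base",0),("bolt",.005),("plug",.005)):
        for r in imaging.tip_of(cam,q)[:2]: print(q,round(r["score"],2),np.round(r["at"],1),np.round(at_z(cam,r["at"],z),4),np.round(at_d(cam,r["at"],d),4))
E
```

```text
0.0 [0.20994847 0.58831725 0.23068966] [[-9.41830667e-01  3.36087582e-01 -3.62631836e-04]
 [ 3.36087776e-01  9.41829992e-01 -1.12820405e-03]
 [-3.76378313e-05 -1.18445330e-03 -9.99999298e-01]] 1.0001521641498463
top {'mtx': array([[458.48764286,   0.        , 257.28068426],
       [  0.        , 458.48764286, 184.00978601],
       [  0.        ,   0.        ,   1.        ]]), 'eye': array([0.53103439, 0.02426202, 1.34952468]), 'attitude': array([[-0.0041468 ,  0.99836802, -0.05695702],
       [-0.99988365, -0.00497573, -0.01441953],
       [-0.0146794 ,  0.0568906 ,  0.9982725 ]])}
pin 0.37 [195.5 365.8] [ 0.5724 -0.2728  0.008 ] [ 0.5706 -0.2599  0.0659]
stand 0.6 [124.4 221.6] [0.7861 0.1491 0.    ] [0.786  0.1491 0.0008]
stand 0.58 [192.1 365.1] [ 0.5827 -0.2727  0.    ] [ 0.5805 -0.2602  0.0565]
eye 0.74 [242.4 106.6] [0.4403 0.4771 0.031 ] [0.4396 0.4809 0.0198]
eye 0.65 [206.9 255. ] [0.5404 0.0501 0.031 ] [0.5404 0.0501 0.0321]
wheel 0.87 [192.1 278.9] [ 0.5817 -0.018   0.056 ] [ 0.5817 -0.018   0.0561]
pivot 0.83 [228.  237.1] [0.4798 0.1023 0.02  ] [0.4807 0.1009 0.044 ]
piv
[... 709 characters left out ...]
277   0.008 ] [ 0.5959 -0.2452  0.0329]
stand 0.93 [160.1 203.7] [ 0.5731 -0.2925  0.    ] [ 0.6015 -0.2554  0.0289]
eye 0.86 [184.7 284. ] [0.5342 0.05   0.031 ] [0.5214 0.0402 0.0192]
wheel 0.84 [174.1 257.8] [ 0.5711 -0.0273  0.056 ] [ 0.5702 -0.0282  0.0551]
pivot 0.83 [188.8 309.4] [0.4872 0.115  0.02  ] [0.498  0.1217 0.0295]
base 0.83 [196.2 308.3] [0.4986 0.1206 0.    ] [0.5205 0.1343 0.0201]
base 0.56 [158.2 210.7] [ 0.5476 -0.2828  0.    ] [ 0.5764 -0.2468  0.0283]
bolt 0.53 [256.5 251.2] [0.8053 0.1587 0.005 ] [0.8221 0.1751 0.0309]
bolt 0.37 [157.2 215. ] [ 0.5377 -0.2695  0.005 ] [ 0.5593 -0.2433  0.0258]
plug 0.4 [164.  198.9] [ 0.6065 -0.2793  0.005 ] [ 0.6277 -0.2506  0.0275]
```

```bash
python3 - <<'E'
from h import *
a=cv2.imread("pics/top0.png"); 
l=cv2.resize(a[130:280,195:395],(800,600),interpolation=cv2.INTER_CUBIC); cv2.imwrite("pics/top0c.png",l)
E
```

```text
(no output)
```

View pics/top0c.png

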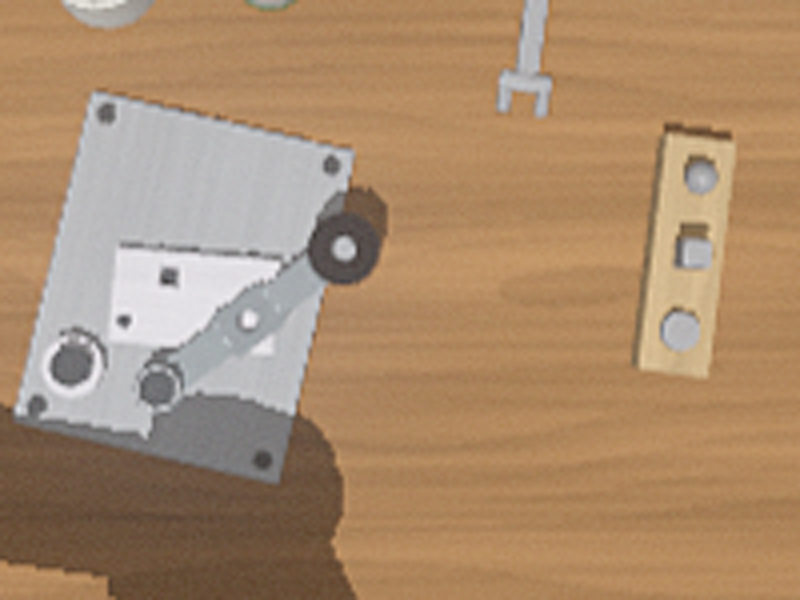

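View pics/scene0.png

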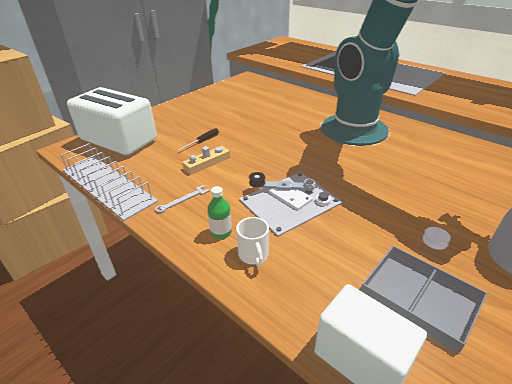

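The top crop shows the tensioner (pivot ~(235,226) full px, eye ~(257,210), wheel ~(281,192)) and the likely hole, a dark square at ~(237,199). The stand's order from the top is plug, pin, bolt, with the pin at ~(368,193). The scene view shows the same layout, with the mug and bottle in front of the unit.

```bash
python3 - <<'E'
from h import *
c=imaging.calibration("wrist"); s=status.sense(); R=np.array(s["orientation"])
print(c["mtx"], R.T@(c["eye"]-s["eef_pos"]), R.T@c["attitude"])
d=np.load("topd.npy"); 
# pivot post top, wheel top, pin head top, from pixels & known heights
for n,col,row,z in (("pivot",235,226.2,.044),("eye",257.3,210,.031),("wheel",281.2,191.8,.056),("hole",237.2,199.2,.02),("pinhead",368.4,193.3,.064),("plug",370.4,174.2,.058),("bolt",365.2,212.3,.04)):
    print(n,np.round(at_z("top",(row,col),z),4),np.round(at_d("top",(row,col),d),4))
E
```

```text
[[337.76357839   0.         252.8164638 ]
 [  0.         337.76357839 190.3641899 ]
 [  0.           0.           1.        ]] [ 0.07349235 -0.00036028 -0.14117513] [[-1.00467003e-03  9.57529145e-01  2.88334749e-01]
 [ 9.99999180e-01  7.32879507e-04  1.05056957e-03]
 [ 7.94636356e-04  2.88335568e-01 -9.57529096e-01]]
pivot [0.4858 0.1069 0.044 ] [0.4859 0.1068 0.046 ]
eye [0.5315 0.0436 0.031 ] [0.5315 0.0436 0.0261]
wheel [ 0.5825 -0.0245  0.056 ] [ 0.5824 -0.0244  0.0577]
hole [0.563  0.1019 0.02  ] [0.5633 0.1026 0.009 ]
pinhead [ 0.5768 -0.2677  0.064 ] [ 0.5768 -0.2677  0.064 ]
plug [ 0.6308 -0.2757  0.058 ] [ 0.6312 -0.2768  0.0531]
bolt [ 0.5237 -0.2631  0.04  ] [ 0.5237 -0.2637  0.0375]
```

The rows are not in the units I measure in: shifts go in shares of 1000 mm and turns go in shares of 90 degrees. I convert before sending: -500 mm / 1000 = -0.5, 290 mm / 1000 = 0.29, 14 degrees / 90 = 0.1556.

Call:
servo_tool(increments="0.29 -0.5 0.08 0.1556 1;0.29 -0.5 0.08 0.1556 1;0.29 -0.5 0.08 0.1556 1;0.29 -0.5 0.08 0.1556 1;0.29 -0.5 0.08 0.1556 1;0.29 -0.5 0.08 0.1556 1;0.29 -0.5 0.08 0.1556 1;0.29 -0.5 0.08 0.1556 1;0.29 -0.5 0.08 0.1556 1;0.29 -0.5 0.08 0.1556 1;0.29 -0.5 0.08 0.1556 1;0.29 -0.5 0.08 0.1556 1")

```text
clock: 1.9
eef_pos: [0.4591, 0.1582, 0.3005]
orientation: [[-0.995, 0.098, 0.001], [0.098, 0.995, 0.0], [-0.001, 0.001, -1.0]]
ft_force: [1.2, 1.2, -0.2]
gripper_width: 1.003
gripper_force: 0.0
```

Scaled: -80 mm / 1000 = -0.08, 40 mm / 1000 = 0.04.

Call:
servo_tool(increments="0.04 -0.08 0 0 1;0.04 -0.08 0 0 1;0.04 -0.08 0 0 1;0.04 -0.08 0 0 1;0.04 -0.08 0 0 1")

```text
clock: 2.32
eef_pos: [0.4986, 0.0801, 0.2998]
orientation: [[-0.995, 0.099, -0.0], [0.099, 0.995, 0.0], [0.0, -0.0, -1.0]]
ft_force: [-0.3, 0.8, 0.4]
gripper_width: 0.996
gripper_force: 0.0
```

```bash
python3 - <<'E'
from h import *
s=status.sense(); print(s["eef_pos"],s["joint_vel"])
c=imaging.calibration("wrist"); im,d=imaging.capture("wrist"); np.savez("w1.npz",im=im,d=d)
cv2.imwrite("pics/w1.png",cv2.resize(im,(800,600),interpolation=cv2.INTER_CUBIC))
for q,z in (("eye",.031),("wheel",.056),("pivot",.02),("base",0)):
    for r in imaging.tip_of("wrist",q)[:2]: print(q,round(r["score"],2),np.round(r["at"],1),np.round(at_z("wrist",r["at"],z,c),4))
E
```

```text
[0.49855154 0.08006126 0.29975933] [-0.02384818 -0.00477981 -0.02173825  0.0068618  -0.00039248 -0.00045339
 -0.00670319]
eye 0.55 [181.5 227.3] [0.5332 0.0435 0.031 ]
eye 0.32 [228.9   9.8] [ 0.5686 -0.2485  0.031 ]
wheel 0.57 [231.3 179.6] [ 0.584  -0.0202  0.056 ]
pivot 0.96 [133.8 278.2] [0.4816 0.1126 0.02  ]
base 0.62 [133.3 274.5] [0.4831 0.1091 0.    ]
```

View pics/w1.png

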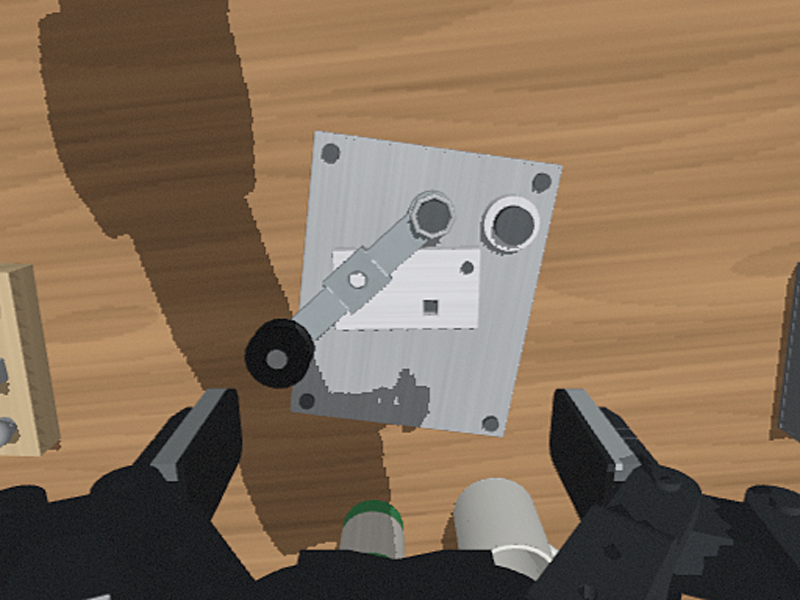

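The wrist view (scaled 1.5625×) shows the eye at (358,280), the pivot cap at (433,216), the wheel at (278,358) and the square hole at (431,307) in the white lock plate. Next I'll refine these by blob centroid.

```bash
python3 - <<'E'
from h import *
f=np.load("w1.npz"); im=f["im"]; g=cv2.cvtColor(im,cv2.COLOR_BGR2GRAY).astype(int); c=imaging.calibration("wrist")
def blob(col,row,r,dark,thr):
    y0,x0=int(row-r),int(col-r); p=g[y0:y0+2*r+1,x0:x0+2*r+1]
    m=((p<thr) if dark else (p>thr)).astype(np.uint8); n,l,s,ce=cv2.connectedComponentsWithStats(m)
    k=min(range(1,n),key=lambda i:np.hypot(*(ce[i]-r))); return (ce[k][1]+y0,ce[k][0]+x0),s[k,4]
S=1.5625
print(g[172:188,220:240]); print(g[190:203,269:283])
P={}
for n,x,y,r,dk,t,z in (("hole",431,307,7,1,150,.02),("eye",358,280,8,0,205,.031),("pivot",433,216,14,1,100,.044),("wheel",280,352,26,1,60,.056)):
    b,a=blob(x/S-.3,y/S-.3,r,dk,t); P[n]=at_z("wrist",b,z,c); print(n,np.round(b,1),a,np.round(P[n],4))
pv=P["pivot"][:2]
for n in ("eye","wheel","hole"):
    v=P[n][:2]-pv; print(n,np.hypot(*v),np.degrees(np.arctan2(v[1],v[0])))
E
```

```text
[[152 152 153 155 155 157 153 154 151 152 152 152 152 151 152 152 151 153
  153 150]
 [150 154 153 155 154 153 136 118 111 112 125 148 152 156 151 152 154 153
  151 153]
 [154 152 156 156 137 114 104 110 108 132 136 110 115 148 157 154 154 154
  151 153]
 [152 155 153 131 126 135 145 144 141 216 239 176 103 115 146 158 153 154
  153 152]
 [153 155 136 113 194 225 230 227 225 223 225 179 143 100 113 150 154 152
  154 150]
 [153 151 132  99 208 223 217 219 216 216 218 223 235 177 109 141 154 152
  150 154]
 [155 147 133 106 203 220 213 210 214 211 213 215 224 168 114 130 148 151
  151 149]
 [153 146 135 101 202 218 213 211 211 213 212 215 222 169 115 128 150 154
  150 147]
 [151 148 141 106 202 220 216 215 215 213 214 216 224 169 120 136 151 151
  148 148]
 [151 151 145 123 145 208 221 217 217 215 216 220 224 163 119 143 152 151
  151 154]
 [150 152 147 146  97 137 206 220 217 219 217 222 186 133 126 144 150 151
  151 150]
 [151 150 149 152 136 107 120 181 197 198 143  98 106 129 138 148 151 152
  151 148]
 [149 150 152 152 155 150 127 104 100  79  82 114 141 144 147 152 153 150
  150 
[... 647 characters left out ...]
9  92  91  70 165 210 216]
 [220 193 123  80  82  91  89  87  93  88  67 172 211 216]
 [220 194 123  80  84  88  87  89  90  88  71 181 215 216]
 [216 195 136 114 117 116 118 115 120 110  86 180 212 211]
 [214 199 173 162 167 166 166 168 170 135 112 185 215 215]
 [218 202 172 165 169 138 158 169 168 170 165 192 214 216]
 [212 207 207 214 218 220 220 219 216 216 207 202 208 213]]
hole [195.6 275.1] 74 [0.561  0.1035 0.02  ]
eye [178.8 228.3] 55 [0.5297 0.0464 0.031 ]
pivot [137.7 277.1] 356 [0.4825 0.1105 0.044 ]
wheel [225.7 178.4] 1404 [ 0.5766 -0.0192  0.056 ]
eye 0.07960608898465403 -53.65040558795708
wheel 0.16024167944270865 -54.07086094433828
hole 0.07883127464319777 -5.148595133046895
```

Scaled: -310 mm / 1000 = -0.31, 50 mm / 1000 = 0.05.

Call:
servo_tool(increments="0.05 -0.31 0 0 1;0.05 -0.31 0 0 1;0.05 -0.31 0 0 1;0.05 -0.31 0 0 1;0.05 -0.31 0 0 1;0.05 -0.31 0 0 1;0.05 -0.31 0 0 1;0.05 -0.31 0 0 1;0.05 -0.31 0 0 1;0.05 -0.31 0 0 1;0.05 -0.31 0 0 1")

```text
clock: 3.48
eef_pos: [0.5488, -0.2286, 0.2996]
orientation: [[-0.995, 0.097, -0.0], [0.097, 0.995, 0.0], [0.0, 0.0, -1.0]]
ft_force: [-0.4, 0.1, -0.4]
gripper_width: 1.004
gripper_force: 0.0
```

```bash
python3 - <<'E'
from h import *
s=status.sense(); print(s["eef_pos"],np.abs(s["joint_vel"]).max(),s["orientation"][0])
c=imaging.calibration("wrist"); im,d=imaging.capture("wrist"); np.savez("w2.npz",im=im,d=d)
cv2.imwrite("pics/w2.png",cv2.resize(im[100:300,100:360],(780,600),interpolation=cv2.INTER_CUBIC))
for q in ("pin","plug","bolt","stand"):
    for r in imaging.cut_out("wrist",q)[:2]:
        m=r["region"]; zs=d[m]
        pts=np.array([at_d("wrist",p,d,c) for p in np.argwhere(m)]); zt=np.percentile(pts[:,2],90)
        top=pts[pts[:,2]>zt-.006]; rr=cv2.minAreaRect((top[:,:2]*1000).astype(np.float32))
        print(q,round(r["score"],2),r["bbox"],zt,rr)
    for r in imaging.tip_of("wrist",q)[:1]: print("tip",round(r["score"],2),np.round(r["at"],1),at_z("wrist",r["at"],0 if q=="stand" else .008,c))
E
```

```text
[ 0.54877223 -0.22864791  0.29959163] 0.015162851834425463 [-9.95277676e-01  9.70683160e-02 -3.00896950e-04]
pin 0.72 [211.1, 171.9, 21.3, 21.6] 0.06336248765218228 ((529.1784057617188, -253.61257934570312), (22.661762237548828, 122.50961303710938), 69.92887115478516)
tip 0.69 [174.5 228.4] [ 0.5800685  -0.26480129  0.008     ]
plug 0.21 [401.6, 71.6, 109.4, 115.2] 0.05498144403575894 ((545.3531494140625, -115.5856704711914), (249.30715942382812, 50.965789794921875), 68.27117919921875)
tip 0.51 [212.5 220.9] [ 0.63210199 -0.28133379  0.008     ]
bolt 0.92 [211.6, 120.0, 24.9, 22.9] 0.039609644580191894 ((507.9217834472656, -244.16403198242188), (26.498809814453125, 74.97262573242188), 38.18943786621094)
bolt 0.51 [419.1, 273.0, 68.9, 49.3] 0.08396658653610584 ((632.0650024414062, -102.90411376953125), (391.7491760253906, 35.04594421386719), 42.36528396606445)
tip 0.75 [129.7 224.2] [ 0.52139039 -0.26314999  0.008     ]
stand 0.47 [401.1, 73.6, 110.9, 113.0] 0.054970131348084 ((543.1126708984375, -114.97721099853516), (249.81822204589844, 50.91072082519531), 66.8978271484375)
tip 0.71 [174.3 226.3] [ 0.58144963 -0.26836841  0.        ]
```

View pics/w2.png

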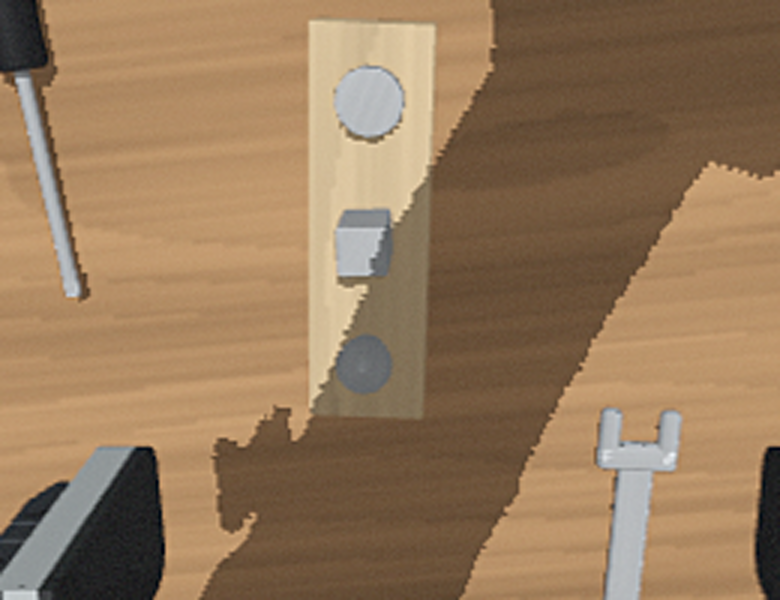

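The crop (3×, origin (100,100)) shows the pin's square head at about (360,250), between the bolt (369,102) and the plug (363,364), and roughly aligned with the stand. I'll take its top face from the depth.

```bash
python3 - <<'E'
from h import *
f=np.load("w2.npz"); im=f["im"]; d=f["d"]; c=imaging.calibration("wrist")
g=cv2.cvtColor(im,cv2.COLOR_BGR2GRAY)
print(g[166:196,208:234])
Z=np.array([[at_d("wrist",(r,k),d,c)[2]*1000 for k in range(208,234)] for r in range(166,196)]); print(Z.round().astype(int))
E
```

```text
[[189 191 197 202 200 200 199 201 201 202 196 195 192 195 197 196 196 193
  195 191 192 194 194 197 194 197]
 [191 190 198 202 200 200 201 201 202 201 199 195 194 196 199 195 193 195
  196 193 194 195 195 195 195 198]
 [190 190 197 201 200 200 203 202 202 203 200 196 195 196 200 198 194 197
  196 195 195 196 196 195 196 198]
 [190 189 199 201 200 202 201 190 187 188 183 180 180 179 186 184 169 164
  166 164 165 172 193 198 197 200]
 [190 192 198 202 202 205 163 128 127 126 129 130 128 128 131 130 135 131
  132 133 132 127 183 198 199 205]
 [190 189 198 203 205 190 149 132 132 135 136 137 135 135 136 136 137 141
  140 139 136 124 165 193 202 206]
 [189 189 199 204 206 163 133 139 136 137 138 138 140 139 140 140 140 139
  140 140 141 117 164 198 207 152]
 [191 191 198 206 189 147 132 135 139 138 139 136 140 138 139 139 140 141
  142 142 138 112 142 192 207 154]
 [190 193 199 206 176 141 134 136 136 136 138 137 136 135 137 137 138 138
  138 141 137 111 149 125 104 109]
 [189 192 200 207 165 138 143 145 138 137 138 140 136 137 140 141 138 143
  142 146 114  82 152 135 115 113]
 [189 192 
[... 4741 characters left out ...]
63  63  63
   63  63  62  29  29  29  29  29]
 [ 28  29  29  30  63  63  63  64  63  63  64  63  64  63  62  64  62  64
   62  62  63  30  29  29  29  29]
 [ 29  29  29  29  61  64  62  63  63  63  62  64  62  64  63  64  61  62
   64  63  62  28  29  30  30  28]
 [ 29  29  30  30  29  29  28  29  29  28  29  29  29  29  29  29  28  28
   29  28  28  31  28  29  31  29]
 [ 28  29  30  27  28  29  30  29  29  28  29  30  28  29  28  29  28  29
   29  29  29  30  28  29  28  29]
 [ 28  29  29  28  29  28  28  28  28  29  28  28  29  29  28  30  29  28
   30  31  28  29  29  29  28  29]
 [ 29  29  27  28  29  31  29  29  29  29  29  29  31  30  29  28  30  28
   29  29  28  29  31  29  29  30]]
```

```bash
python3 - <<'E'
from h import *
c=imaging.calibration("wrist"); s=status.sense()
p=at_z("wrist",(183.5,220.1),.064,c); print(p,(p-s["eef_pos"])*1000)
E
```

```text
[ 0.57624991 -0.27112887  0.064     ] [  27.63952644  -41.59445437 -235.89865756]
```

Scaled: -264 mm / 1000 = -0.264, -120 mm / 1000 = -0.12, 1.5 degrees / 90 = 0.0167.

Call:
servo_tool(increments="0.028 -0.042 -0.04 0.0167 1;0.028 -0.042 -0.08 0.0167 1;0.028 -0.042 -0.12 0.0167 1;0.028 -0.042 -0.16 0.0167 1;0.028 -0.042 -0.2 0.0167 1;0.028 -0.042 -0.225 0.0167 1;0.028 -0.042 -0.245 0.0167 1;0.028 -0.042 -0.258 0.0167 1;0.028 -0.042 -0.264 0.0167 1;0.028 -0.042 -0.264 0.0167 1;0.028 -0.042 -0.264 0.0167 1")

```text
clock: 4.85
eef_pos: [0.5772, -0.2722, 0.037]
orientation: [[-0.997, 0.072, 0.001], [0.072, 0.997, -0.001], [-0.001, -0.001, -1.0]]
ft_force: [-0.7, -0.6, 0.8]
gripper_width: 1.002
gripper_force: 0.0
```

```bash
python3 - <<'E'
from h import *
s=status.sense(); print(s["eef_pos"],s["ft_force"],s["orientation"][0])
c=imaging.calibration("wrist"); im,d=imaging.capture("wrist"); np.savez("w3.npz",im=im,d=d)
cv2.imwrite("pics/w3.png",cv2.resize(im,(800,600),interpolation=cv2.INTER_CUBIC))
for q in ((.576,-.27,.064),(.586,-.28,.064),(.566,-.26,.064)):
    R=np.array(c["attitude"]); v=R.T@(np.array(q)-c["eye"]); K=c["mtx"]; print(q,K[1,1]*-v[1]/-v[2]+K[1,2],K[0,0]*v[0]/-v[2]+K[0,2])
E
```

```text
[ 0.57722345 -0.27216336  0.03701691] [-0.67835014 -0.63812087  0.83128858] [-0.99738509  0.07225629  0.00141945]
(0.576, -0.27, 0.064) 284.5900655717298 259.51929143296246
(0.586, -0.28, 0.064) 308.35438776597107 235.93709109792383
(0.566, -0.26, 0.064) 259.6614356224584 284.2568766557473
```

View pics/w3.png

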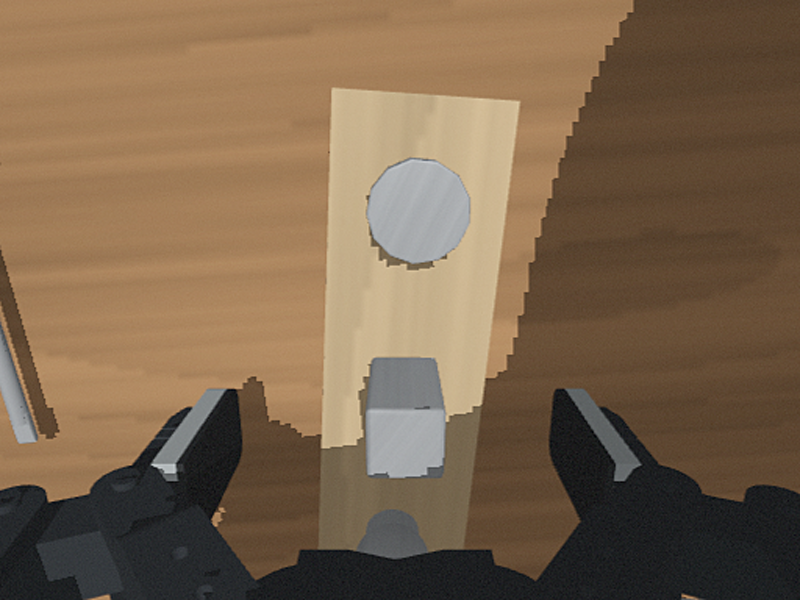

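The close view shows the pin head's top face centred at (405,442), with the pads symmetric about column 396. The pin is therefore ~2.3 mm to +y of the finger midline. I'll centre on it and close.

Scaled: 2.2 mm / 1000 = 0.0022, -1.5 mm / 1000 = -0.0015.

Call:
servo_tool(increments="-0.0015 0.0022 -0.001 0 1;-0.0015 0.0022 -0.001 0 1;-0.0015 0.0022 -0.001 0 -0.3;-0.0015 0.0022 -0.001 0 -1;-0.0015 0.0022 -0.001 0 -1;-0.0015 0.0022 -0.001 0 -1;-0.0015 0.0022 -0.001 0 -1;-0.0015 0.0022 -0.001 0 -1;-0.0015 0.0022 -0.001 0 -1;-0.0015 0.0022 -0.001 0 -1;-0.0015 0.0022 -0.001 0 -1;-0.0015 0.0022 -0.001 0 -1", newtons=60)

```text
clock: 5.9
eef_pos: [0.5751, -0.2697, 0.035]
orientation: [[-0.997, 0.072, 0.0], [0.072, 0.997, -0.0], [-0.0, -0.0, -1.0]]
ft_force: [-1.5, 0.7, 5.4]
gripper_width: 0.226
gripper_force: 58.8
```

Scaled: 317 mm / 1000 = 0.317, 180 mm / 1000 = 0.18.

Call:
servo_tool(increments="0 0 0.015 0 -1;0 0 0.04 0 -1;0 0 0.075 0 -1;0 0.02 0.095 0 -1;-0.01 0.06 0.095 0 -1;-0.016 0.1 0.095 0 -1;-0.022 0.14 0.095 0 -1;-0.028 0.18 0.095 0 -1;-0.034 0.22 0.095 0 -1;-0.04 0.26 0.09 0 -1;-0.044 0.295 0.08 0 -1;-0.046 0.317 0.065 0 -1")

```text
clock: 6.9
eef_pos: [0.529, 0.0515, 0.1012]
orientation: [[-0.998, 0.069, 0.002], [0.069, 0.998, 0.002], [-0.002, 0.002, -1.0]]
ft_force: [1.5, 1.2, -0.8]
gripper_width: 0.225
gripper_force: 59.6
```

Scaled: -25 mm / 1000 = -0.025, -20 mm / 1000 = -0.02.

Call:
servo_tool(increments="0 0 -0.02 0 -1;0 0 -0.025 0 -1;0 0 -0.025 0 -1;0 0 -0.025 0 -1")

```text
clock: 7.23
eef_pos: [0.5294, 0.0462, 0.0757]
orientation: [[-0.997, 0.074, 0.0], [0.074, 0.997, -0.001], [-0.0, -0.0, -1.0]]
ft_force: [0.2, -0.4, -0.4]
gripper_width: 0.22
gripper_force: 59.6
```

```bash
python3 - <<'E'
from h import *
s=status.sense(); print(s["clock"],s["eef_pos"],s["ft_force"],s["gripper_width"],s["gripper_force"])
c=imaging.calibration("wrist"); im,d=imaging.capture("wrist"); np.savez("w4.npz",im=im,d=d)
cv2.imwrite("pics/w4.png",cv2.resize(im[190:330,160:346],(797,600),interpolation=cv2.INTER_CUBIC))
E
```

```text
7.2333 [0.52938388 0.04623183 0.07565077] [ 0.19508134 -0.3965124  -0.36388876] 0.21998165808037365 59.58930552005768
```

View pics/w4.png

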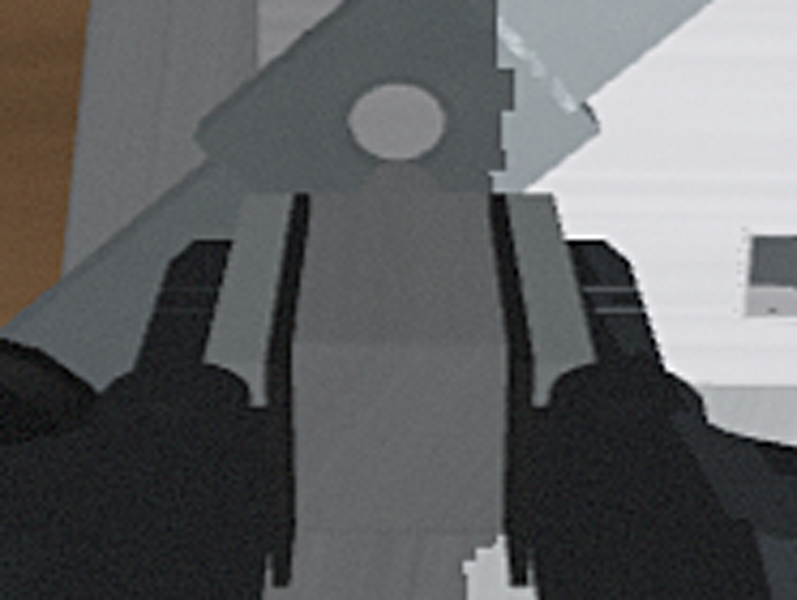

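The crop (4.285×, origin (160,190)) shows the pin in the grip just above the eye. The eye is at (397,121) and the shank foot's near edge at (396,160), so they are laterally aligned. The head's near top edge is at row 342, its far edge at 530 and its bottom near edge at 192.

```bash
python3 - <<'E'
from h import *
c=imaging.calibration("wrist"); k=600/140; T=status.sense()["eef_pos"]
f=lambda col,row,z: np.round((at_z("wrist",(190+row/k-.4,160+col/k-.4),z,c)-T)*1000,1)
z=T[2]-.027
print("eye",f(397,121,.031),"eye top/bot edges",f(397,82,.031),f(397,160,.031))
print("head top near/far",f(400,342,z+.056),f(400,531,z+.056),"bottom near",f(395,192,z+.022)); print("shank foot near",f(395,160,z),f(395,160,z+.001))
print("hole",f(775,275,.02))
E
```

```text
eye [ -0.7  -0.9 -44.9] eye top/bot edges [ -6.4  -0.4 -44.9] [  5.1  -1.3 -44.9]
head top near/far [-9.1  0.2 29. ] [10.1 -1.2 29. ] bottom near [-8.1 -0.4 -5. ]
shank foot near [ -2.5  -0.9 -27. ] [ -3.   -0.9 -26. ]
hole [ 32.6  53.7 -55.9]
```

```bash
python3 - <<'E'
from h import *
f=np.load("w4.npz"); d=f["d"]; im=f["im"]; c=imaging.calibration("wrist"); T=status.sense()["eef_pos"]
g=cv2.cvtColor(im,cv2.COLOR_BGR2GRAY)
for r in range(205,320,2):
    p=[at_d("wrist",(r,k),d,c) for k in range(249,257)]; p=np.median(p,0); print(r,g[r,253],np.round((p-T)*1000,1)[[0,2]],round(p[2]*1000,1))
E
```

```text
205 87 [ -8.2 -46.1] 29.9
207 86 [ -6.9 -46.3] 29.6
209 99 [ -5.3 -47.4] 28.5
211 139 [ -0.3 -57.6] 18.3
213 135 [  0.9 -57.1] 18.8
215 134 [  2.2 -57. ] 19.0
217 131 [  3.4 -56.6] 19.3
219 135 [  4.8 -57.2] 18.8
221 133 [  6.1 -57. ] 18.9
223 135 [  7.7 -57.5] 18.5
225 135 [  9.  -57.4] 18.5
227 99 [  8.8 -53.8] 22.2
229 88 [ -2.4 -24.3] 51.7
231 92 [ -2.6 -21.2] 54.7
233 94 [ -2.5 -19.1] 56.9
235 94 [-7.8 -4.7] 71.2
237 93 [-7.8 -2.6] 73.3
239 92 [-8.1  0.3] 76.3
241 94 [-7.9  2.1] 78.0
243 92 [-8.   4.1] 80.0
245 95 [-7.9  6. ] 81.9
247 92 [-7.6  7.5] 83.4
249 90 [-7.9 10.1] 86.0
251 95 [-7.5 10.9] 86.8
253 91 [-7.7 13. ] 89.0
255 91 [-7.8 15. ] 90.9
257 91 [-7.8 16.7] 92.7
259 93 [-7.7 18.3] 94.3
261 93 [-7.7 20. ] 95.9
263 93 [-7.5 21.2] 97.1
265 92 [-7.9 23.4] 99.4
267 93 [-7.9 25. ] 100.9
269 94 [-7.6 26.1] 102.0
271 100 [-7.4 27.2] 103.1
273 100 [-6.7 27.4] 103.3
275 101 [-6.2 27.9] 103.9
277 102 [-5.  27.4] 103.4
279 103 [-4.3 27.8] 103.8
281 98 [-3.3 27.4] 103.3
283 102 [-2.6 27.8] 103.7
285 101 [-1.8 27.9] 103.9
287 103 [-0.6 27.3] 103.3
289 104 [ 0.1 27.6] 103.5
291 100 [ 1.  27.7] 103.6
293 103 [ 2.  27.4] 103.3
295 100 [ 2.7 27.7] 103.7
297 103 [ 3.6 27.8] 103.7
299 103 [ 4.7 27.4] 103.3
301 103 [ 5.6 27.3] 103.2
303 103 [ 6.4 27.7] 103.6
305 101 [ 7.2 27.7] 103.7
307 103 [ 8.2 27.5] 103.4
309 101 [ 9.  27.8] 103.7
311 104 [10.  27.7] 103.6
313 100 [10.8 27.7] 103.6
315 101 [ 84.5 -69. ] 7.0
317 103 [ 86.4 -69.4] 6.6
319 100 [ 88.1 -69.1] 6.9
```

Scaled: -19 mm / 1000 = -0.019, -17 mm / 1000 = -0.017.

Call:
servo_tool(increments="-0.001 0 -0.005 0 -1;-0.001 0 -0.01 0 -1;-0.001 0 -0.014 0 -1;-0.001 0 -0.017 0 -1;-0.001 0 -0.019 0 -1;-0.001 0 -0.019 0 -1")

```text
clock: 7.78
eef_pos: [0.5279, 0.0473, 0.0553]
orientation: [[-0.997, 0.072, -0.001], [0.072, 0.997, -0.0], [0.001, -0.0, -1.0]]
ft_force: [-0.1, -0.2, -0.8]
gripper_width: 0.221
gripper_force: 59.6
```

Scaled: -5 mm / 1000 = -0.005, -4 mm / 1000 = -0.004.

Call:
servo_tool(increments="0 0 -0.002 0 -1;0 0 -0.004 0 -1;0 0 -0.005 0 -1;0 0 -0.005 0 -1")

```text
clock: 8.12
eef_pos: [0.528, 0.0474, 0.0506]
orientation: [[-0.997, 0.072, -0.0], [0.072, 0.997, -0.0], [0.0, -0.0, -1.0]]
ft_force: [-0.4, -0.7, -1.0]
gripper_width: 0.221
gripper_force: 59.6
```

```bash
python3 - <<'E'
from h import *
f=np.load("w4.npz"); im=f["im"]; g=cv2.cvtColor(im,cv2.COLOR_BGR2GRAY)
print(g[240:270:1,328:370:2])
E
```

```text
[[220 219 219 220 220 221 220 220 220 220 219 220 221 222 220 220 221 221
  220 221 220]
 [221 220 220 221 220 220 220 221 220 222 220 220 221 220 220 220 220 220
  220 220 220]
 [222 221 222 221 223 222 224 224 223 221 222 223 223 223 222 222 220 220
  220 221 222]
 [222 220 223 212 225 226 226 226 227 228 226 225 224 223 221 221 222 221
  221 221 222]
 [220 219 222 210 208 214 215 214 213 213 204 202 200 198 204 220 220 222
  222 221 220]
 [220 221 222 195 100  95 105 105 106  71 102 147 151 154 202 221 220 220
  221 221 221]
 [220 220 224 203  78  84  85  87  90  91  55 115 111 163 203 220 220 219
  219 220 220]
 [219 219 219 210  82  90  94  93  93  99  60 120 118 179 204 221 221 219
  219 219 218]
 [218 219 202 193  84  93  91  95  95  94  60 126 121 177 212 218 219 218
  217 218 218]
 [218 219 221 194  85  93  92  93  95  96  54 125 117 182 212 219 218 218
  217 217 218]
 [217 219 219 192  85  93  96  97  94  98  60 123 116 180 213 217 217 216
  217 218 218]
 [215 216 201 189  86  93  94  95  91  96  67 121 114 176 212 216 214 215
  216 215 215]
 [215 215 217 177  88  91  92  9
[... 870 characters left out ...]
5 173 167 169 114 168 166 166 167 170 170 205 221 221 220 221
  221 221 221]
 [218 219 219 174 173 172 175 171 175 175 176 176 194 210 221 219 220 219
  221 219 220]
 [215 215 215 209 214 214 217 219 222 223 223 223 219 204 218 216 216 217
  217 216 215]
 [217 218 216 219 220 219 216 213 209 207 204 200 199 207 216 217 215 216
  216 217 217]
 [219 219 221 219 219 218 219 221 220 221 213 214 214 218 219 218 217 218
  218 219 219]
 [219 220 220 219 219 220 221 219 219 219 221 221 220 218 219 219 217 218
  218 219 218]
 [220 221 221 221 220 220 221 221 220 220 220 220 219 219 220 220 219 219
  218 218 218]
 [219 220 221 219 218 220 220 219 220 220 219 221 221 220 219 221 220 220
  219 220 220]]
```

Call:
servo_tool(increments="0 0 -0.001 0 -1;0 0 -0.002 0 -1;0 0 -0.002 0 -1")

```text
clock: 8.37
eef_pos: [0.528, 0.0474, 0.0487]
orientation: [[-0.997, 0.072, -0.0], [0.072, 0.997, -0.0], [0.0, -0.0, -1.0]]
ft_force: [0.4, -0.4, -1.9]
gripper_width: 0.218
gripper_force: 59.6
```

```bash
python3 - <<'E'
from h import *
c=imaging.calibration("wrist"); T=status.sense()["eef_pos"]
h=(at_z("wrist",(254,344.5),T[2]+.020-.07565,c)-T)*1000; print(h)
h=(at_z("wrist",(254,344.5),T[2]+.019-.07565,c)-T)*1000; print(h)
E
```

```text
[ 32.60958776  56.27794841 -55.65      ]
[ 33.14854806  56.53867157 -56.65      ]
```

Scaled: 50.9 mm / 1000 = 0.0509, 45.4 mm / 1000 = 0.0454.

Call:
servo_tool(increments="0.0048 0.003 0 0 -1;0.0089 0.0068 0 0 -1;0.0127 0.0109 0 0 -1;0.0162 0.0153 0 0 -1;0.0194 0.0198 0 0 -1;0.0223 0.0246 0 0 -1;0.0248 0.0296 0 0 -1;0.027 0.0347 0 0 -1;0.0288 0.04 0 0 -1;0.0303 0.0454 0 0 -1;0.0313 0.0509 0 0 -1;0.0313 0.0509 0 0 -1", newtons=80)

```text
clock: 9.37
eef_pos: [0.5599, 0.0989, 0.0487]
orientation: [[-0.997, 0.072, 0.0], [0.072, 0.997, -0.001], [-0.0, -0.001, -1.0]]
ft_force: [-0.7, -7.5, -1.5]
gripper_width: 0.214
gripper_force: 80.2
```

Scaled: 4.8 mm / 1000 = 0.0048, 2.5 mm / 1000 = 0.0025.

Call:
servo_tool(increments="0.0003 0.0025 0 0 -1;0.0003 0.0048 0 0 -1;0.0003 0.0048 0 0 -1;0.0003 0.0048 -0.0007 0 -1;0.0003 0.0048 -0.0014 0 -1;0.0003 0.0048 -0.002 0 -1;0.0003 0.0048 -0.002 0 -1")

```text
clock: 9.95
eef_pos: [0.5608, 0.1025, 0.0472]
orientation: [[-0.997, 0.073, 0.002], [0.073, 0.997, -0.001], [-0.002, -0.001, -1.0]]
ft_force: [1.1, -8.3, 2.6]
gripper_width: 0.219
gripper_force: 80.9
```

Call:
servo_tool(increments="0 0.0005 -0.0005 0 -1;0 0.0005 -0.001 0 -1;0 0.0005 -0.001 0 -1")

```text
clock: 10.2
eef_pos: [0.5609, 0.103, 0.0462]
orientation: [[-0.997, 0.073, 0.002], [0.073, 0.997, -0.001], [-0.002, -0.001, -1.0]]
ft_force: [0.2, -7.9, 2.4]
gripper_width: 0.22
gripper_force: 81.0
```

Scaled: -1.5 mm / 1000 = -0.0015, -1 mm / 1000 = -0.001.

Call:
servo_tool(increments="0 0.0003 -0.0005 0 -1;0 0.0003 -0.001 0 -1;0 0.0003 -0.0015 0 -1;0 0.0003 -0.0015 0 -1")

```text
clock: 10.53
eef_pos: [0.5609, 0.1032, 0.0447]
orientation: [[-0.997, 0.073, 0.002], [0.073, 0.997, -0.001], [-0.002, -0.001, -1.0]]
ft_force: [1.5, -7.4, 2.8]
gripper_width: 0.217
gripper_force: 81.0
```

Scaled: -7 mm / 1000 = -0.007, -6 mm / 1000 = -0.006.

Call:
servo_tool(increments="0 0 -0.001 0 -1;0 0 -0.002 0 -1;0 0 -0.003 0 -1;0 0 -0.004 0 -1;0 0 -0.005 0 -1;0 0 -0.006 0 -1;0 0 -0.007 0 -1;0 0 -0.007 0 -1")

```text
clock: 11.2
eef_pos: [0.5609, 0.1032, 0.0376]
orientation: [[-0.997, 0.073, 0.002], [0.073, 0.997, -0.001], [-0.002, -0.001, -1.0]]
ft_force: [1.7, -8.9, 1.7]
gripper_width: 0.223
gripper_force: 80.8
```

Scaled: -1.8 mm / 1000 = -0.0018, -1.4 mm / 1000 = -0.0014.

Call:
servo_tool(increments="0 0 -0.0007 0 -1;0 0 -0.0014 0 -1;0 0 -0.0018 0 -1;0 0 -0.0018 0 -1")

```text
clock: 11.53
eef_pos: [0.5609, 0.1032, 0.036]
orientation: [[-0.997, 0.073, 0.002], [0.073, 0.997, -0.001], [-0.002, -0.001, -1.0]]
ft_force: [0.1, -8.7, 3.5]
gripper_width: 0.222
gripper_force: 81.2
```

Scaled: -1 mm / 1000 = -0.001, -0.5 mm / 1000 = -0.0005.

Call:
servo_tool(increments="0 0 -0.0005 0 -1;0 0 -0.001 0 -1;0 0 -0.001 0 -1")

```text
clock: 11.78
eef_pos: [0.5611, 0.1034, 0.0358]
orientation: [[-0.997, 0.073, 0.002], [0.073, 0.997, -0.0], [-0.002, -0.0, -1.0]]
ft_force: [-5.1, -8.5, 21.7]
gripper_width: 0.22
gripper_force: 83.9
```

Call:
servo_tool(increments="0 -0.0005 0.0005 0 -1;0 -0.001 0.0005 0 -1;0 -0.0015 0.0005 0 -1;0 -0.0015 0.0005 0 -1")

```text
clock: 12.12
eef_pos: [0.561, 0.1021, 0.0359]
orientation: [[-0.997, 0.073, 0.002], [0.073, 0.997, -0.0], [-0.002, -0.0, -1.0]]
ft_force: [-2.7, -6.6, 11.2]
gripper_width: 0.218
gripper_force: 82.2
```

Scaled: -1.3 mm / 1000 = -0.0013, -1 mm / 1000 = -0.001.

Call:
servo_tool(increments="0 -0.0005 0.0002 0 -1;0 -0.001 0.0002 0 -1;0 -0.0013 0.0002 0 -1;0 -0.0013 0.0002 0 -1")

```text
clock: 12.45
eef_pos: [0.5609, 0.1018, 0.0359]
orientation: [[-0.997, 0.072, 0.002], [0.072, 0.997, 0.001], [-0.002, 0.001, -1.0]]
ft_force: [-1.2, -1.4, 8.8]
gripper_width: 0.22
gripper_force: 81.5
```

Call:
servo_tool(increments="0 0 0 0 -0.45;0 0 0 0 -0.3;0 0 0 0 -0.1;0 0 0 0 0;0 0 0 0 0;0 0 0 0 0", newtons=20)

```text
clock: 12.95
eef_pos: [0.5597, 0.1012, 0.0352]
orientation: [[-0.997, 0.072, 0.0], [0.072, 0.997, -0.0], [-0.0, -0.0, -1.0]]
ft_force: [0.6, 0.3, -1.1]
gripper_width: 0.499
gripper_force: 0.0
```

Scaled: 200 mm / 1000 = 0.2, 180 mm / 1000 = 0.18.

Call:
servo_tool(increments="0 0 0.005 0 0;0 0 0.015 0 0;0 0 0.03 0 0;0 0 0.06 0 0;0 0 0.1 0 0;0 0 0.14 0 0;0 0 0.18 0 0;-0.02 0 0.2 0 0;-0.04 0 0.2 0 0;-0.04 0 0.2 0 0;-0.04 0 0.2 0 0")

```text
clock: 13.87
eef_pos: [0.5193, 0.1013, 0.2365]
orientation: [[-0.997, 0.072, 0.001], [0.072, 0.997, 0.001], [-0.001, 0.001, -1.0]]
ft_force: [-0.4, 0.2, -0.1]
gripper_width: 0.494
gripper_force: 0.0
```

```bash
python3 - <<'E'
from h import *
s=status.sense(); print(s["clock"],s["eef_pos"],s["ft_force"])
c=imaging.calibration("wrist"); im,d=imaging.capture("wrist")
cv2.imwrite("pics/w5.png",cv2.resize(im,(800,600),interpolation=cv2.INTER_CUBIC))
r=imaging.cut_out("wrist","pin")
if r:
    P=np.array([at_d("wrist",p,d,c) for p in np.argwhere(r[0]["region"])]); print(r[0]["score"],r[0]["bbox"],"pin top z",np.percentile(P[:,2],[50,75,90]))
for q,z in (("wheel",.056),("pivot",.02)):
    for t in imaging.tip_of("wrist",q)[:1]: print(q,t["score"],t["at"],at_z("wrist",t["at"],z,c))
E
```

```text
13.8667 [0.51925027 0.10126485 0.23651903] [-0.4018718   0.19878771 -0.10903158]
0.7 [246.4, 192.4, 18.3, 30.8] pin top z [0.06310604 0.063855   0.06433081]
wheel 0.84 [283.4, 249.1] [0.64742211 0.08740498 0.056     ]
pivot 0.91 [123.5, 257.8] [0.48109754 0.10882976 0.02      ]
```

View pics/w5.png

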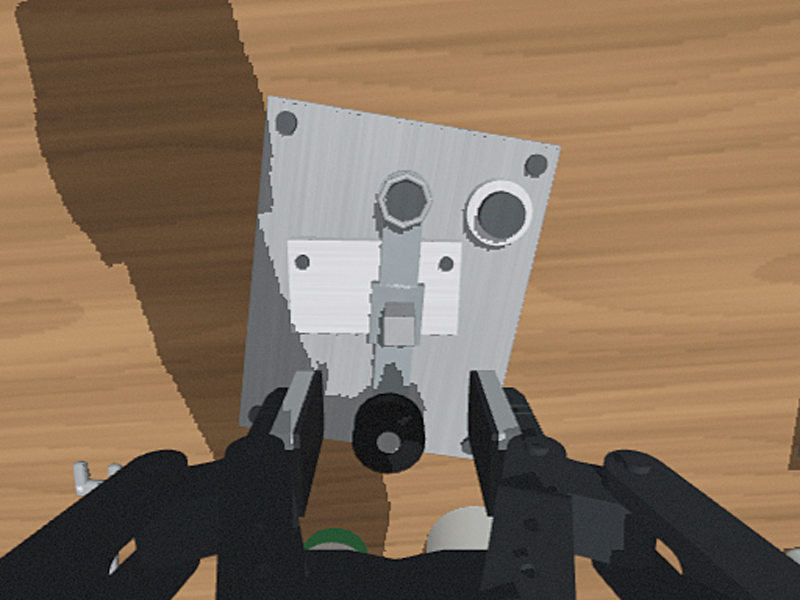

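The arm is held at the swung position. The pin's head is seated on it at (398,325), with its top at ~64–65 mm against the expected 65. The wheel is at (389,440) and the gripper is clear.

```bash
python3 -c "
from workcell import order
print(order.close_job())"
```

```text
the job is handed in; nothing more can be done
None
```

The tensioner arm is locked back by the pin alone, fully home with its head down on the arm; nothing else was touched, and I handed the job in after about 14 s of robot time.

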